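Hang the hairbrush in its holder

ROBOT

A 7-joint arm with a two-finger parallel gripper is mounted at the origin on the work surface. World frame = base frame: x ahead of the robot, y to its left, z up, the work surface at z = 0. Lengths are in mm, angles in rad, forces in N, time in s.
With the tool pointing down it reaches from about 425 to 875 mm from the base axis. Payload 8.4 kg.
Tool frame: the origin (TCP) lies at the very end of the fingers, on their centre line; the grasp point (between the pads) lies 19 mm behind it; z points along the fingers, y is the line along which they close (so a half turn about z gives the same grasp; the last joint's range is limited). The gripper opens to 87 mm and grips with 3 to 60 N. Pads are 19 mm wide; open, the fingers measure 117 mm over their backs; the gripper's body (75 mm by 190 mm) begins 51 mm behind the grasp point.
Start: joints at [-1.412, 0.333, 0.04, 1.465, -0.013, 1.343, -0.059], TCP at [165.722, 628.489, 189.446] pointing down, gripper open.
Joint ranges: [-2.58, 2.58], [-0.38, 2.09], [-1.3, 1.39], [0.25, 2.4], [-1.5, 4.64], [0.08, 2.09], [-2.65, 2.65]. Speed limits (rad/s): [2.22, 2.22, 2.79, 2.79, 3.14, 3.14, 3.14].

INTERFACE

Orientations are given as a unit quaternion [x, y, z, w].
In Python, from workcell import arm, viewer gives the robot as it stands.
- The arm moves only by the tool move_arm, never from a script. Its argument "commands" is a list of rows, each an object with "hand": the gripper's target within -1 to 1 (shut at 1, half-way at 0, fully open at -1); "translation": the shift along the tool's x, y, z normalised to -1 to 1, where 1 is 0.2 m, a list of three; "delta_rot": the turn, a rotation vector about the tool's x, y, z normalised to -1 to 1, where 1 is pi/2 rad, a list of three. A call has 1 to 5 rows; each row shifts and turns the commanded pose from where the row before left it, along the tool's axes as they then stand; what a row does not reach is not made up. A row lasts 1/12 s, in which the tool goes at most 41.7 mm and 7.16 degrees, less where a joint would pass 70% of its speed; a pose out of reach is approached as far as the arm can. A call with a number of a shift or a turn outside -1 to 1 is refused whole. A call with a gripper value outside its range is refused whole. The fingers move at their own pace and stop on an object; "newtons" is the grip in N (left out, the last holds). Time passes only in rows, so rows that do not move let the fingers close. It gives the time, the measured TCP pose, the force, the opening and the grip force at its end, in the units of the state.
- arm.get_state(): the state, without advancing time (a new reading comes with each control period).
- viewer.get_image(name): name is "scene" or "top" or "wrist"; returns a dict with "img" (400x640x3 uint8, blue, green, red), "depth" (400x640 float32, mm along the optical axis (not along the pixel's ray), 0 where there is no reading), "intrinsics" (3x3 intrinsics, pixels), "rvec" (rotation vector, rad) and "tvec" (3), from world to camera coordinates, as OpenCV has them. Camera axes: x right, y down, z forward; pixel columns grow to the right and rows downward; lengths in mm; the calibration is good to about 2 mm. The wrist camera is an equidistant fisheye: a pixel r from the principal point sees the ray r / f radians off the axis. A picture is of the moment at which its call begins.
- arm.close_job(): hands the job in; it is judged then, once.
The state is a dict: "time_s": time; "qpos": joint angles; "qvel": joint speeds; "joint_torque": joint torques, N m; "ee_pos": TCP position; "ee_rot": TCP orientation; "ft_force": force on the tool from outside, world axes, zero at the start; "moment": the same for the moment, N m; "gripper_width": finger opening in mm; "grasp_force": force on a finger pad.
Only numpy, scipy, OpenCV 4.12 (cv2) and the standard library are available. Lean on these libraries where they do the work, as an engineer would, in place of code of your own. Each camera call takes 0.05 s, during which the arm holds its last target. There are 200 camera calls.

TASK

Take the wooden hairbrush out of the blue tumbler and hang it in the chrome holder: lower it handle first down through the collar on the holder's swivel arm (not the wide dryer loop), push it down until its shoulder sits hard on the collar's rim, then let go. The arm has been left clamped a little to one side or the other, so feel your way into the hole, never force the brush against the holder, and leave everything else standing where it is.

Things in the scene. Friction and masses are not known exactly. Their poses are not given: they have to be found in the camera images.
- brush: Wooden hairbrush, about 120 g, 206 mm long, loose. Origin at the centre of its shoulder's flat underside, which seats on the collar; z runs up to the head, the handle runs along -z, x points out of the bristle face, y across the head. Shoulder: disc 34 mm wide, z 0 to 6 mm. It starts handle down in the tumbler, leaning about 0.27 rad towards its bristles
- head_mid (a point): Middle of the brush head (brush z = +52 mm), where to grip it, fingers closing along brush y: 58 mm between straight parallel flanks 40 mm long (z 32 to 72 mm), wood 13 mm thick in x; the head spans z 3 to 101 mm, bristles stand 23 mm out on +x. A grip of 40 to 80 N holds it against the push
- tumbler: Slim blue ceramic tumbler, loose, 450 g, 52 mm outside and 40 mm inside diameter, 95 mm high, inner floor 8 mm up. Origin at the centre of its underside, z up; the brush leans along its +x
- stand: Chrome holder for hair tools, fixed: base plate 180 x 105 x 8 mm, 14 mm post, and at the post's top a swivelling arm with the brush collar. On the post's other side, 40 mm lower, an empty wire loop 80 mm across for a dryer. Nothing is higher than the collar's rim. Origin on the table below mid_swing; x points to the post
- post_top (a point): On the post's axis at the height of the collar's rim, fixed. The collar's centre lies exactly 62 mm from this axis, on the side away from the loop. Its arm swivels about the post and is clamped tight anywhere up to 0.24 rad to either side of mid_swing (up to 15 mm sideways); this angle is not measured: find the hole by sight or by touch. The arm must not be forced round
- mid_swing (a point): Where the centre of the collar's flat upper rim would be with the arm at mid swing: 130 mm above the table, 62 mm from the post axis. Hard chrome collar: 38 mm outside, 22.6 mm bore (1.3 mm clear round the thickest part of the handle), 26 mm tall, hole straight down. Over 25 N between brush and holder, down or sideways, is a fault: touch it at 10 mm/s or less
- handle_end (a point): Centre of the rounded free end of the handle (brush z = -105 mm): flat 9 mm wide, 16 mm diameter 8 mm further up, then tapering evenly to 20 mm under the shoulder. In the collar, 14 mm below the rim, three sprung rubber shoes grip it (free diameter 16 mm) with a drag growing to 3 to 5 N, so it does not drop home and must be pushed until the shoulder stops hard on the rim
- dish_low: Lowest of a stack of three round ceramic dishes (white, blue, white), each 110 mm in diameter and 34 mm high. Origin at the centre of its underside
- dish_mid: Middle (blue) dish of the stack
- dish_top: Top dish of the stack; the stack is 102 mm high
- gel: Empty chrome push-button hand gel dispenser, 62 mm in diameter, 156 mm high, light. Origin at the centre of its underside
- remote: Black plastic remote control, 165 x 46 x 18 mm, lying flat; origin under its centre
- glasses_case: Dark wooden glasses case, 160 x 62 x 40 mm; origin under its centre
- torch: Black torch lying on its side, 135 mm long, 36 mm thick; origin under its middle
There are look-alikes about, which are no part of the job. Leave any green look-alike of the brush alone.

How it is judged (in metres and radians):
On the way, in this order (a step that is already met when the one before it is completed fails the run):
1. the brush is drawn clear out of the tumbler (height (world z) of handle_end above 0.105 m), for 0.1 s.
2. the handle is down through the collar: end 40 mm below the rim, 62 mm from the post within 6 mm (z of handle_end in the frame of mid_swing below -0.04 m and horizontal distance between handle_end and post_top between 0.056 and 0.068 m and horizontal distance between handle_end and mid_swing below 0.022 m), for 0.1 s.
At the end, for the whole second after the job is handed in: The brush hangs in the collar, handle down and at rest: underside of the shoulder within 2 mm of the rim's height, 62 mm from the post's axis within 3.5 mm and within 19 mm of mid_swing, upright within 0.07 rad; the tumbler stands upright (z of brush in the frame of mid_swing between -0.004 and 0.002 m and horizontal distance between brush and post_top between 0.0585 and 0.0655 m and horizontal distance between brush and mid_swing below 0.019 m and angle between brush's own z axis and vertical below 0.07 rad and linear speed of brush below 0.01 m/s and angle between tumbler's own z axis and vertical below 0.1 rad); the robot touches nothing.
It fails at once if brush and holder pressed together with more than 25 N, downwards or sideways (contact force between brush and stand above 25 N).
It fails at once if the hand or arm pushes the holder with more than 5 N (contact force between any of the fingers, the arm and stand above 5 N).
It fails at once if a bystander is shifted by more than 3 cm, or the tumbler by more than 6 cm or tipped (distance of any of dish_low, dish_mid, dish_top, gel, remote, glasses_case, torch from where it was at the start of the episode above 0.03 m or distance of tumbler from where it was at the start of the episode above 0.06 m or angle between any of tumbler, gel's own z axis and vertical above 0.5 rad).
It also fails if it takes over 72 s, if anything falls off the work surface, if the arm or the gripper's body presses on something with over 40 N, if the wrist force passes 120 N, or if a joint passes its speed limit or range.

## Working session

There is one attempt and no reset: what is moved stays moved. The work goes in short steps, Python scripts to look and compute and a tool call to move; the robot and the scene stay as the last step left them, time stands still between calls to the robot, and variables do not carry over. Pictures are saved under pics/ and viewed, at most 10 in all, crops included, and the job is handed in when it is done.

Besides the shell and the picture viewer there is one more tool, called in YAML: its name, and indented under it one key for each argument. move_arm: Moves the arm, as the interface text tells. Its arguments: {"type":"object","properties":{"commands":{"type":"array"},"newtons":{"type":"number"}},"required":["commands"]}

```bash
mkdir -p pics; ls; cat > h.py <<'E'
import numpy as np,cv2
from workcell import arm,viewer
from scipy.spatial.transform import Rotation as R
def cam(n):
    d=viewer.get_image(n); np.savez('pics/%s.npz'%n,**d); return d
def world(d,fish=False):
    K=np.array(d['intrinsics']);Rm=cv2.Rodrigues(np.array(d['rvec'],float))[0];t=np.array(d['tvec'],float).ravel()
    v,u=np.mgrid[0:400,0:640]
    x=(u-K[0,2])/K[0,0];y=(v-K[1,2])/K[1,1]
    if fish:
        r=np.hypot(x,y)+1e-9; s=np.tan(np.minimum(r,1.5))/r; x=x*s;y=y*s
    z=d['depth']; P=np.stack([x*z,y*z,z],-1)
    W=(P-t)@Rm; W[z<=0]=np.nan
    return W
def proj(d,p):
    return cv2.projectPoints(np.array(p,float).reshape(-1,3),np.array(d['rvec'],float),np.array(d['tvec'],float),np.array(d['intrinsics'],float),None)[0].reshape(-1,2)
E
python3 - <<'E'
from h import *
for n in ['scene','top']:
    d=cam(n); cv2.imwrite('pics/%s1.png'%n,d['img'])
    Rm=cv2.Rodrigues(np.array(d['rvec'],float))[0]; print(n,-Rm.T@np.array(d['tvec']).ravel(),Rm[2])
s=arm.get_state();print(s)
E
```

```text
pics
scene [1526.67983613  689.30126042 1255.30504686] [-0.63091515 -0.40380629 -0.66248513]
top [ 312.9577959     2.38525319 1173.77510359] [ 0.14341059  0.01323841 -0.98957473]
{'time_s': 0.1, 'qpos': array([-1.41222916,  0.33382933,  0.03989312,  1.46615445, -0.01342738,
        1.34330632, -0.05851086]), 'qvel': array([ 0.00095146, -0.00235027, -0.00066802, -0.00084379,  0.00105773,
        0.00120239,  0.000876  ]), 'joint_torque': array([ 4.20634984e-03, -6.57811546e+01,  1.34006359e+00, -4.04713368e+01,
       -5.97911328e-02,  4.07859113e-02,  4.81678637e-05]), 'ee_pos': array([165.61071919, 628.07110362, 188.66946151]), 'ee_rot': array([ 1.28552329e-01,  9.91702469e-01, -7.13536396e-04, -5.46499707e-05]), 'ft_force': array([0.07906914, 0.00727104, 0.64620866]), 'moment': array([0.01032503, 0.0334633 , 0.03485823]), 'grasp_force': 0.0, 'gripper_width': 87.26318883971318}
```

View pics/scene1.png

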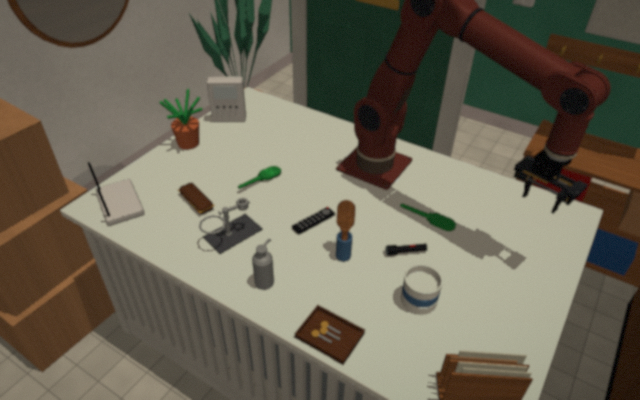

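View pics/top1.png

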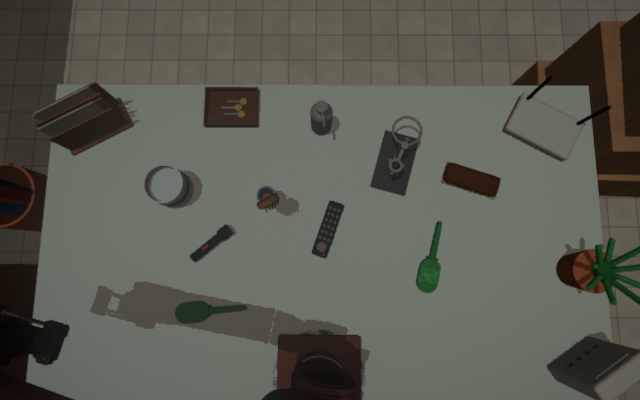

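The wooden brush stands in the blue tumbler at scene (345,225) and top (267,198). The candidates it could be confused with are the two green brushes, at scene (260,178) and (430,216). The holder is at scene (230,225), with its collar at (243,204) and top (396,165). The loop is at top (407,130). Next I measure.

```bash
python3 - <<'E'
from h import *
S=dict(np.load('pics/scene.npz'));T=dict(np.load('pics/top.npz'))
WS=world(S);WT=world(T)
def reg(W,d,u0,u1,v0,v1):
    w=W[v0:v1,u0:u1].reshape(-1,3);c=d['img'][v0:v1,u0:u1].reshape(-1,3).astype(int);return w,c
w,c=reg(WS,S,325,365,190,270)
k=w[:,2]>8; w,c=w[k],c[k]
br=(c[:,2]>c[:,0]+15); bl=c[:,0]>c[:,2]+15
print('brush scene n',br.sum(),'blue',bl.sum())
b=w[br]; 
for lo in range(80,240,15):
    m=(b[:,2]>=lo)&(b[:,2]<lo+15)
    if m.any(): print(lo,m.sum(),b[m].mean(0).round(1),(np.ptp(b[m],0)).round(1))
t=w[bl]; print('tumbler', t.min(0).round(1),t.max(0).round(1),t.mean(0).round(1))
w,c=reg(WT,T,245,300,175,222); k=w[:,2]>20
br=k&(c[:,2]>c[:,0]+15); bl=k&(c[:,0]>c[:,2]+10)
for n,x in(('brT',w[br]),('blT',w[bl])): print(n,len(x),x.min(0).round(1),x.max(0).round(1),x.mean(0).round(1))
# tumbler circle fit from scene sides
tt=t[(t[:,2]>15)&(t[:,2]<90)]
from scipy.optimize import least_squares
f=least_squares(lambda p:np.hypot(tt[:,0]-p[0],tt[:,1]-p[1])-26,tt.mean(0)[:2]-[15,8],loss='soft_l1');print('tumbler c',f.x,np.abs(f.fun).mean())
b2=b[b[:,2]>100];m=b2.mean(0);u,s,vt=np.linalg.svd(b2-m);print('svd',m.round(1),s/np.sqrt(len(b2)),vt.round(3))
# stand
for nm,W,d,r in(('S',WS,S,(190,270,190,255)),('T',WT,T,(365,430,105,200))):
    w,c=reg(W,d,*r)
    for lo,hi in((5,14),(60,80),(80,100),(100,122),(122,140)):
        m=(w[:,2]>=lo)&(w[:,2]<hi)
        if m.any(): print(nm,lo,m.sum(),w[m].min(0).round(0),w[m].max(0).round(0),np.median(w[m],0).round(1))
for nm,n,box in(('scene',S,(190,190,270,260)),('top',T,(365,105,435,200)),('scene',S,(310,185,380,275))):
    a,b_,c_,d_=box; print(nm)
i1=cv2.resize(S['img'][190:260,190:270],(400,350),interpolation=2);i2=cv2.resize(S['img'][185:275,310:380],(272,350),interpolation=2)
i3=cv2.resize(T['img'][105:205,365:435],(245,350));i4=cv2.resize(T['img'][170:225,240:305],(400,240),interpolation=2)
out=np.zeros((600,800,3),np.uint8);out[:350,:400]=i1;out[:350,400:672]=i2;out[350:600,400:575]=cv2.resize(i3,(175,250));out[352:592,:400]=i4
cv2.imwrite('pics/crop1.png',cv2.convertScaleAbs(out,alpha=1.6))
E
```

```text
brush scene n 586 blue 292
80 21 [495.3 146.6  89.6] [22.3 29.9 14.1]
95 26 [493.4 145.9 102.2] [16.4 19.3 14.4]
110 55 [488.4 144.4 119.7] [25.7 33.7 12.9]
125 72 [482.7 141.  132.5] [32.8 48.4 14.3]
140 83 [479.7 138.5 147.4] [33.3 52.5 14.7]
155 85 [475.4 137.6 163. ] [35.2 54.8 14.7]
170 78 [472.8 134.  177.5] [30.2 53.2 14.7]
185 89 [467.5 133.3 192. ] [45.6 53.6 14.6]
200 51 [464.  130.5 204.6] [33.1 37.9 10.4]
tumbler [474.5 126.4  10.5] [528.7 174.4 101.1] [513.3 155.6  61.5]
brT 198 [438.6 104.7  34.4] [512.7 164.6 210.8] [466.2 130.6 179. ]
blT 56 [482.9 123.9  54.3] [521.6 170.6 100.2] [507.6 151.3  94.4]
tumbler c [496.07431743 147.9007355 ] 2.396901160199332
svd [476.2 137.2 160.9] [30.10593186 15.13513285  4.12952051] [[ 0.264  0.146 -0.954]
 [ 0.454 -0.891 -0.01 ]
 [-0.851 -0.43  -0.301]]
S 5 1114 [ 370. -444.    5.] [ 757. -105.   14.] [ 606.6 -220.3    7.9]
S 60 15 [ 619. -227.   60.] [ 636. -216.   80.] [ 632.6 -221.8   69.4]
S 80 167 [ 624. -284.   83.] [ 726. -196.   99.] [ 676.4 -227.8   92.1]
S 100 135 [ 551. -263.  100.] [725.   8. 122.] [ 598.7 -208.9  117.3]
S 122 121 [ 555. -235.  122.] [736.  12. 138.] [ 587.9 -200.1  127.2]
T 5 1604 [ 502. -326.    5.] [ 788. -134.   14.] [ 603.8 -215.7    8.3]
T 60 4 [ 625. -223.   63.] [ 630. -221.   72.] [ 626.  -221.6   67.3]
T 80 219 [ 623. -285.   87.] [ 724. -200.   98.] [ 683.  -246.3   92.8]
T 100 108 [ 549. -244.  100.] [ 649. -182.  122.] [ 584.3 -210.6  119.2]
T 122 194 [ 551. -240.  122.] [ 650. -184.  135.] [ 583.4 -212.   128.3]
scene
top
scene
```

View pics/crop1.png

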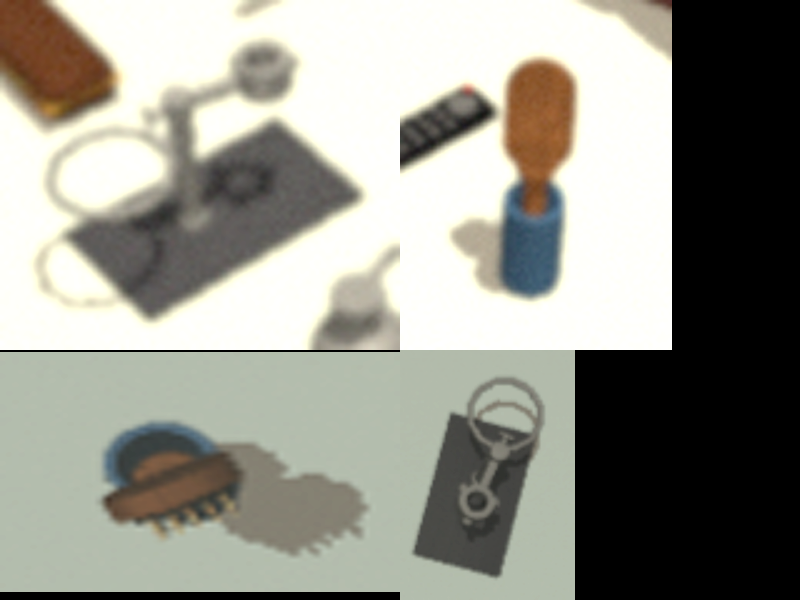

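The crop confirms it: a brown wooden brush in the blue tumbler, leaning bristles-forward. The collar ring, with its dark bore, is at the end of the thin arm, opposite the wire loop. Next I fit the collar and post, and work out the grasp move.

```bash
cat >> h.py <<'E'
def delta(p,y,z,st=None):
    "shift+turn in the tool frame from the current measured pose to TCP p, tool y,z"
    st=st or arm.get_state(); A=R.from_quat(st['ee_rot'])
    z=np.array(z,float)/np.linalg.norm(z); y=np.array(y,float); y-=z*(y@z); y/=np.linalg.norm(y)
    B=R.from_matrix(np.stack([np.cross(y,z),y,z],1)); rv=(A.inv()*B).as_rotvec()
    return A.inv().apply(np.array(p)-st['ee_pos']),rv
E
python3 - <<'E'
from h import *
from scipy.optimize import least_squares
S=dict(np.load('pics/scene.npz'));T=dict(np.load('pics/top.npz'))
for nm,d,r in(('S',S,(190,270,190,255)),('T',T,(365,430,105,200))):
    W=world(d)[r[2]:r[3],r[0]:r[1]].reshape(-1,3)
    m=(W[:,2]>110)&(W[:,2]<142)&(W[:,0]>540)&(W[:,0]<660)&(W[:,1]<-160)&(W[:,1]>-270);w=W[m]
    c0=np.array([577.,-207]) 
    for it in range(5):
        q=w[(np.hypot(*(w[:,:2]-c0).T)<23)&(w[:,2]>122)]
        f=least_squares(lambda p:np.maximum(np.hypot(q[:,0]-p[0],q[:,1]-p[1])-19,0)+np.maximum(11.3-np.hypot(q[:,0]-p[0],q[:,1]-p[1]),0),c0,loss='soft_l1');c0=f.x
    print(nm,'collar',c0,len(q),'mean',q.mean(0),'ztop',np.percentile(q[:,2],[50,90]))
    far=w[np.hypot(*(w[:,:2]-c0).T)>50]; print('post',np.median(far,0),len(far))
    l=W[(W[:,2]>80)&(W[:,2]<99)&(np.hypot(W[:,0]-682,W[:,1]+243)<60)]
    f=least_squares(lambda p:np.hypot(l[:,0]-p[0],l[:,1]-p[1])-40,[682,-243],loss='soft_l1');print('loop',f.x,np.abs(f.fun).mean())
    b=W[(W[:,2]>4)&(W[:,2]<12)&(np.hypot(W[:,0]-606,W[:,1]+218)<110)]
    # base plate by dark colour
    c=d['img'][r[2]:r[3],r[0]:r[1]].reshape(-1,3); k=(c.max(1)<70)&(abs(W[:,2]-8)<6)
    rect=cv2.minAreaRect(W[k][:,:2].astype(np.float32));print('plate',rect)
a=np.array([-.264,-.144,.954]);a/=np.linalg.norm(a);d=np.array([-.89,-.455,0])
a=np.array([*(d[:2]*np.sin(.28)),np.cos(.28)])
hm=np.array([470.5,134.4,160.]);g=hm+3*a
tcp=g-19*a; st=arm.get_state()
for off in(120,0):
    p=tcp+off*a
    s,rv=delta(p,[-.455,.89,0],-a); print(off,p.round(1),'shift',(s/200).round(3),'rv',(rv/(np.pi/2)).round(3),np.degrees(np.linalg.norm(rv)))
E
```

```text
S collar [ 575.23020269 -197.52846075] 75 mean [ 575.74681639 -196.1985543   128.6459475 ] ztop [128.73618476 133.43249031]
post [ 634.87893757 -224.12727247  121.88558135] 56
loop [ 682.07900187 -238.34433714] 3.616837688416475
plate ((602.0780029296875, -269.4871520996094), (202.9560089111328, 173.02503967285156), 75.17183685302734)
T collar [ 571.58226915 -201.27230085] 123 mean [ 571.66249187 -200.83803488  129.59429574] ztop [129.99187639 132.30434969]
post [ 628.9004867  -228.53658107  124.56250464] 76
loop [ 680.70992631 -241.79497386] 2.149626633153776
plate ((613.2374877929688, -223.52053833007812), (105.2968978881836, 179.91409301757812), 74.53413391113281)
120 [444.9 121.3 259.9] shift [-1.996 -2.094 -0.353] rv [-0.066 -0.17  -0.462] 44.697141663105704
0 [474.4 136.4 144.6] shift [-2.12  -1.983  0.223] rv [-0.066 -0.17  -0.462] 44.697141663105704
```

move_arm:
  commands:
    - {"hand": -1,"translation": [-0.133,-0.14,-0.05],"delta_rot": [0,0,0]}
    - {"hand": -1,"translation": [-0.133,-0.14,-0.05],"delta_rot": [0,0,0]}
    - {"hand": -1,"translation": [-0.133,-0.14,-0.05],"delta_rot": [0,0,0]}
    - {"hand": -1,"translation": [-0.133,-0.14,-0.05],"delta_rot": [0,0,0]}
    - {"hand": -1,"translation": [-0.133,-0.14,-0.05],"delta_rot": [0,0,0]}

```text
time_s: 0.52
ee_pos: [259.1, 457.2, 239.4]
ee_rot: [0.128, 0.992, -0.0, -0.0]
ft_force: [1.1, 0.7, 0.0]
gripper_width: 86.8
grasp_force: 0.0
```

move_arm:
  commands:
    - {"hand": -1,"translation": [-0.133,-0.14,-0.021],"delta_rot": [0,0,0]}
    - {"hand": -1,"translation": [-0.133,-0.14,-0.021],"delta_rot": [0,0,0]}
    - {"hand": -1,"translation": [-0.133,-0.14,-0.021],"delta_rot": [0,0,0]}
    - {"hand": -1,"translation": [-0.133,-0.14,0],"delta_rot": [0,0,0]}
    - {"hand": -1,"translation": [-0.133,-0.14,0],"delta_rot": [0,0,0]}

```text
time_s: 0.93
ee_pos: [352.1, 288.0, 252.1]
ee_rot: [0.129, 0.992, 0.0, -0.0]
ft_force: [0.7, 0.1, 0.5]
gripper_width: 87.1
grasp_force: 0.0
```

move_arm:
  commands:
    - {"hand": -1,"translation": [-0.133,-0.14,0],"delta_rot": [0,0,0]}
    - {"hand": -1,"translation": [-0.133,-0.14,0],"delta_rot": [0,0,0]}
    - {"hand": -1,"translation": [-0.133,-0.14,0],"delta_rot": [0,0,0]}
    - {"hand": -1,"translation": [-0.133,-0.14,0],"delta_rot": [0,0,0]}
    - {"hand": -1,"translation": [-0.133,-0.14,0],"delta_rot": [0,0,0]}

```text
time_s: 1.35
ee_pos: [444.8, 118.7, 252.0]
ee_rot: [0.129, 0.992, 0.0, -0.0]
ft_force: [0.9, 0.0, -0.6]
gripper_width: 86.7
grasp_force: 0.0
```

move_arm:
  commands:
    - {"hand": -1,"translation": [0,0,0],"delta_rot": [-0.0094,-0.0243,-0.066]}
    - {"hand": -1,"translation": [0,0,0],"delta_rot": [-0.0094,-0.0243,-0.066]}
    - {"hand": -1,"translation": [0,0,0],"delta_rot": [-0.0094,-0.0243,-0.066]}
    - {"hand": -1,"translation": [0,0,0],"delta_rot": [-0.0094,-0.0243,-0.066]}

```text
time_s: 1.68
ee_pos: [444.3, 120.5, 251.8]
ee_rot: [-0.081, 0.993, 0.019, 0.08]
ft_force: [0.6, -0.2, 0.5]
gripper_width: 87.1
grasp_force: 0.0
```

move_arm:
  commands:
    - {"hand": -1,"translation": [0,0,0],"delta_rot": [-0.0094,-0.0243,-0.066]}
    - {"hand": -1,"translation": [0,0,0],"delta_rot": [-0.0094,-0.0243,-0.066]}
    - {"hand": -1,"translation": [0,0,0],"delta_rot": [-0.0094,-0.0243,-0.066]}
    - {"hand": -1,"translation": [0,0,0],"delta_rot": [0,0,0]}
    - {"hand": -1,"translation": [0,0,0],"delta_rot": [0,0,0]}

```text
time_s: 2.1
ee_pos: [444.4, 118.9, 251.9]
ee_rot: [-0.225, 0.964, 0.033, 0.134]
ft_force: [-1.0, 0.1, 0.8]
gripper_width: 87.1
grasp_force: 0.0
```

```bash
python3 - <<'E'
from h import *
d=cam('wrist');cv2.imwrite('pics/wrist1.png',d['img']);print(d['intrinsics'])
W=world(d,True);st=arm.get_state();print(st['ee_pos'],st['qpos'].round(2))
c=d['img'].astype(int);k=(c[...,2]>c[...,0]*1.35)&(c[...,2]>c[...,0]+12)&(W[...,2]>110)&(W[...,2]<230)&(np.hypot(W[...,0]-470,W[...,1]-134)<60)
b=W[k];print(len(b),b.mean(0))
vv,uu=np.where(k);print(uu.min(),uu.max(),vv.min(),vv.max())
y=np.array([-.455,.89,0])
for lo in range(110,220,15):
    m=(b[:,2]>=lo)&(b[:,2]<lo+15)
    if m.any():
        q=b[m];s=(q-[470.5,134.4,160])@y; dd=(q-[470.5,134.4,160])@np.array([-.89,-.455,0]);print(lo,m.sum(),q.mean(0).round(1),'y',np.percentile(s,[2,98]).round(1),'d',np.percentile(dd,[2,50,98]).round(1))
E
```

```text
[[309.70691629   0.         322.80433764]
 [  0.         309.70691629 201.96424101]
 [  0.           0.           1.        ]]
[444.45716486 119.80476636 251.99211668] [-0.81 -0.38  0.36  2.04  0.14  1.18  1.54]
1963 [458.84751666 126.90328365 184.00166789]
293 355 171 220
110 103 [472.2 135.  112.2] y [-14.4  12.4] d [-5.8 -2.1  3.2]
125 76 [464.1 130.8 133.9] y [-28.2  25.6] d [-2.6  6.  17.1]
140 110 [461.9 126.6 148.5] y [-28.8  26.1] d [ 1.9  8.5 21.7]
155 158 [457.5 125.5 162.2] y [-29.3  26.3] d [ 5.7 15.  26.6]
170 259 [451.4 124.1 180.1] y [-28.4  26.3] d [10.2 23.9 30.4]
185 559 [458.1 126.2 193.2] y [-28.6  25.1] d [ 4.3 16.1 24.2]
200 698 [459.5 127.3 204.6] y [-19.8  17.2] d [ 6.5 13.1 19.6]
```

View pics/wrist1.png

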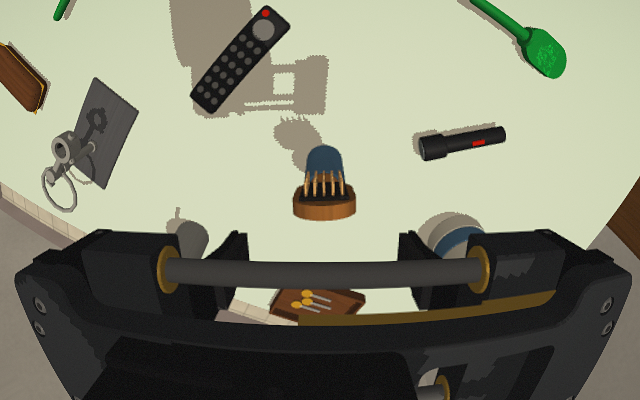

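The wrist view shows the brush head upright at about (325,205), bristles facing the camera, centred between the finger tips. The wrist measurement agrees with my estimate to about 1 mm. I compute the final descent.

```bash
python3 - <<'E'
from h import *
d=np.array([-.89,-.455,0]);d/=np.linalg.norm(d)
a=d*np.sin(.275)+np.array([0,0,np.cos(.275)])
tcp=np.array([471.1,133.2,160])+3*a-19*a
for off in(60,0):
    s,rv=delta(tcp+off*a,[-.455,.89,0],-a);print(tcp+off*a,(s/200).round(4),(rv/(np.pi/2)).round(4))
E
```

```text
[460.46156662 127.76125035 202.3467087 ] [-0.0182 -0.0006  0.2632] [-0.0003  0.001  -0.0078]
[474.96852123 135.17772715 144.60119684] [-1.770e-02 -5.000e-04  5.632e-01] [-0.0003  0.001  -0.0078]
```

move_arm:
  commands:
    - {"hand": -1,"translation": [-0.009,0,0.1],"delta_rot": [0,0,-0.004]}
    - {"hand": -1,"translation": [-0.009,0,0.1],"delta_rot": [0,0,-0.004]}
    - {"hand": -1,"translation": [0,0,0.1],"delta_rot": [0,0,0]}
    - {"hand": -1,"translation": [0,0,0.1],"delta_rot": [0,0,0]}
    - {"hand": -1,"translation": [0,0,0],"delta_rot": [0,0,0]}

```text
time_s: 2.57
ee_pos: [465.3, 132.9, 172.3]
ee_rot: [-0.235, 0.963, 0.031, 0.131]
ft_force: [-0.6, 0.2, -0.1]
gripper_width: 87.3
grasp_force: 0.0
```

move_arm:
  commands:
    - {"hand": -1,"translation": [0,0,0.06],"delta_rot": [0,0,0]}
    - {"hand": -1,"translation": [0,0,0.06],"delta_rot": [0,0,0]}
    - {"hand": -1,"translation": [0,0,0.043],"delta_rot": [0,0,0]}
    - {"hand": -1,"translation": [0,0,0],"delta_rot": [0,0,0]}
    - {"hand": -1,"translation": [0,0,0],"delta_rot": [0,0,0]}

```text
time_s: 2.98
ee_pos: [474.8, 136.8, 145.1]
ee_rot: [-0.235, 0.962, 0.032, 0.134]
ft_force: [-0.8, 1.4, -0.0]
gripper_width: 86.7
grasp_force: 0.0
```

```bash
python3 - <<'E'
from h import *
st=arm.get_state();print(st['ee_pos'],st['ft_force'],st['qpos'].round(2))
d=cam('wrist');cv2.imwrite('pics/wrist2.png',cv2.resize(d['img'][120:330,170:480],(775,525)))
E
```

```text
[474.82894657 136.78322078 145.09356024] [-0.7816942   1.39554221 -0.04913755] [-0.84 -0.22  0.44  2.15  0.09  0.92  1.61]
```

View pics/wrist2.png

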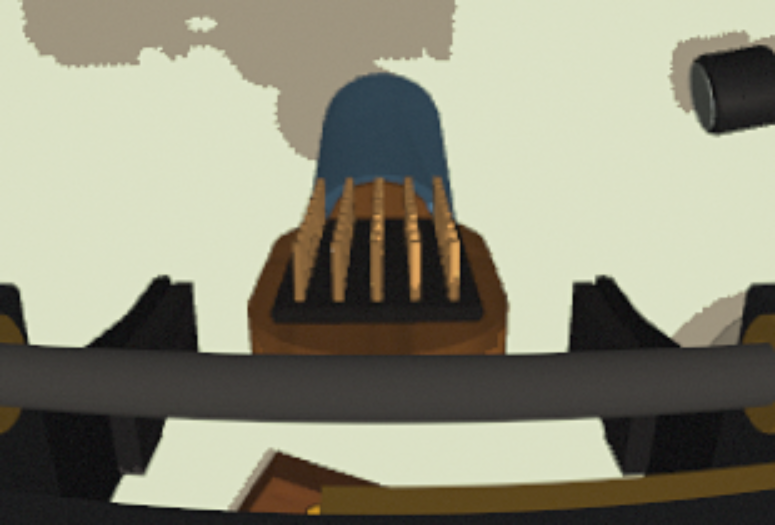

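The head at crop (378,300) is centred between the pads at x of about 195 and 570. I close the gripper.

move_arm:
  commands:
    - {"hand": 1,"translation": [0,0,0],"delta_rot": [0,0,0]}
    - {"hand": 1,"translation": [0,0,0],"delta_rot": [0,0,0]}
    - {"hand": 1,"translation": [0,0,0],"delta_rot": [0,0,0]}
    - {"hand": 1,"translation": [0,0,0],"delta_rot": [0,0,0]}
    - {"hand": 1,"translation": [0,0,0],"delta_rot": [0,0,0]}
  newtons: 55

```text
time_s: 3.45
ee_pos: [475.0, 136.3, 145.0]
ee_rot: [-0.235, 0.962, 0.032, 0.135]
ft_force: [-0.6, -0.2, 0.8]
gripper_width: 61.7
grasp_force: 0.0
```

move_arm:
  commands:
    - {"hand": 1,"translation": [0,0,0],"delta_rot": [0,0,0]}
    - {"hand": 1,"translation": [0,0,0],"delta_rot": [0,0,0]}
    - {"hand": 1,"translation": [0,0,0],"delta_rot": [0,0,0]}

```text
time_s: 3.7
ee_pos: [475.0, 136.3, 144.9]
ee_rot: [-0.235, 0.962, 0.032, 0.135]
ft_force: [0.6, 0.0, 1.3]
gripper_width: 57.0
grasp_force: 55.0
```

move_arm:
  commands:
    - {"hand": 1,"translation": [0,0,-0.04],"delta_rot": [0,0,0]}
    - {"hand": 1,"translation": [0,0,-0.06],"delta_rot": [0,0,0]}
    - {"hand": 1,"translation": [0,0,-0.07],"delta_rot": [0,0,0]}
    - {"hand": 1,"translation": [0,0,-0.07],"delta_rot": [0,0,0]}
    - {"hand": 1,"translation": [0,0,-0.06],"delta_rot": [0,0,0]}

```text
time_s: 4.12
ee_pos: [459.9, 128.5, 203.6]
ee_rot: [-0.235, 0.962, 0.032, 0.135]
ft_force: [0.3, -0.2, -2.1]
gripper_width: 57.6
grasp_force: 55.0
```

move_arm:
  commands:
    - {"hand": 1,"translation": [0.018,0,-0.067],"delta_rot": [0,0,0]}
    - {"hand": 1,"translation": [0.018,0,-0.067],"delta_rot": [0,0,0]}
    - {"hand": 1,"translation": [0.018,0,-0.067],"delta_rot": [0,0,0]}
    - {"hand": 1,"translation": [0.018,0,-0.067],"delta_rot": [0,0,0]}
    - {"hand": 1,"translation": [0,0,0],"delta_rot": [0,0,0]}

```text
time_s: 4.53
ee_pos: [435.2, 115.3, 252.8]
ee_rot: [-0.234, 0.962, 0.032, 0.136]
ft_force: [1.4, -0.9, -0.4]
gripper_width: 56.9
grasp_force: 55.0
```

```bash
python3 - <<'E'
from h import *
st=arm.get_state();print(st['ee_pos'],R.from_quat(st['ee_rot']).as_matrix().round(3),st['ft_force'],st['qpos'].round(2))
E
```

```text
[435.1784947  115.27250206 252.79832925] [[-0.853 -0.46   0.247]
 [-0.442  0.888  0.126]
 [-0.277 -0.001 -0.961]] [ 1.35492159 -0.87643525 -0.37421628] [-0.66 -0.38  0.25  2.05  0.08  1.18  1.62]
```

```bash
python3 - <<'E'
from h import *
s,rv=delta([530,-60,310],[0,1,0],[0,0,-1]);print((s/200).round(4),(rv/(np.pi/2)).round(4),np.degrees(rv))
E
```

```text
[-0.0966 -0.9966 -0.2685] [0.0419 0.1756 0.3021] [ 3.77015531 15.80667248 27.18605434]
```

move_arm:
  commands:
    - {"hand": 1,"translation": [-0.016,-0.1,-0.06],"delta_rot": [0,0,0]}
    - {"hand": 1,"translation": [-0.016,-0.17,-0.06],"delta_rot": [0,0,0]}
    - {"hand": 1,"translation": [-0.016,-0.19,-0.06],"delta_rot": [0,0,0]}
    - {"hand": 1,"translation": [-0.016,-0.19,-0.045],"delta_rot": [0,0,0]}
    - {"hand": 1,"translation": [-0.016,-0.19,-0.045],"delta_rot": [0,0,0]}

```text
time_s: 4.95
ee_pos: [513.3, -35.2, 306.8]
ee_rot: [-0.235, 0.962, 0.032, 0.135]
ft_force: [0.7, 0.4, -0.6]
gripper_width: 57.0
grasp_force: 55.0
```

move_arm:
  commands:
    - {"hand": 1,"translation": [-0.016,-0.157,0],"delta_rot": [0,0,0]}
    - {"hand": 1,"translation": [0,0,0],"delta_rot": [0.0084,0.0351,0.0604]}
    - {"hand": 1,"translation": [0,0,0],"delta_rot": [0.0084,0.0351,0.0604]}
    - {"hand": 1,"translation": [0,0,0],"delta_rot": [0.0084,0.0351,0.0604]}
    - {"hand": 1,"translation": [0,0,0],"delta_rot": [0.0084,0.0351,0.0604]}

```text
time_s: 5.37
ee_pos: [530.0, -59.4, 307.2]
ee_rot: [-0.046, 0.999, 0.005, 0.025]
ft_force: [0.2, 0.6, -1.7]
gripper_width: 57.2
grasp_force: 55.0
```

move_arm:
  commands:
    - {"hand": 1,"translation": [0,0,0],"delta_rot": [0.0084,0.0351,0.0604]}
    - {"hand": 1,"translation": [0,0,0],"delta_rot": [0,0,0]}
    - {"hand": 1,"translation": [0,0,0],"delta_rot": [0,0,0]}

```text
time_s: 5.62
ee_pos: [530.4, -59.4, 306.4]
ee_rot: [-0.002, 1.0, -0.002, -0.002]
ft_force: [-0.1, -0.5, -1.3]
gripper_width: 57.0
grasp_force: 55.0
```

```bash
python3 - <<'E'
from h import *
from scipy.optimize import least_squares
st=arm.get_state();print(st['ee_pos'],R.from_quat(st['ee_rot']).as_matrix().round(3),st['ft_force'],st['qpos'].round(2))
S=cam('scene');T=cam('top');d=cam('wrist')
Rm=R.from_quat(st['ee_rot']).as_matrix()
for nm,D in(('S',S),('T',T)):
    W=world(D);c=D['img'].astype(int)
    L=(W-st['ee_pos'])@Rm; L[...,2]=-36-L[...,2]+0  # brush frame z approx (origin 36 below tcp)
    k=(c[...,2]>c[...,0]*1.3)&(c[...,2]>c[...,0]+12)&(np.abs(L[...,0])<45)&(np.abs(L[...,1])<45)&(L[...,2]>-125)&(L[...,2]<100)
    b=L[k];print(nm,len(b))
    for lo in range(-120,110,20):
        m=(b[:,2]>=lo)&(b[:,2]<lo+20)
        if m.sum()>3: print(lo,m.sum(),b[m].mean(0).round(1),b[m].min(0).round(1),b[m].max(0).round(1))
    tt=W[(c[...,0]>c[...,2]+10)&(np.hypot(W[...,0]-496,W[...,1]-148)<60)&(W[...,2]>15)];print('tumb',tt.min(0),tt.max(0))
o=np.zeros((400,800,3),np.uint8);o[:,:480]=d['img'][:, 80:560]
px=proj(S,[st['ee_pos']-[0,0,60]])[0].astype(int);q=S['img'][max(px[1]-65,0):px[1]+65,px[0]-52:px[0]+52];o[:,480:]=cv2.resize(q,(320,400))
cv2.imwrite('pics/m3.png',o)
E
```

```text
[530.42353162 -59.4178327  306.39976171] [[-1.    -0.004 -0.004]
 [-0.004  1.    -0.004]
 [ 0.004 -0.004 -1.   ]] [-0.07680983 -0.48122574 -1.27457934] [-0.59  0.05  0.65  1.58 -0.03  1.53  1.63]
S 620
-120 30 [  -5.3    4.8 -111. ] [ -13.    -6.5 -119.8] [   4.8   11.9 -101.7]
-100 29 [ -5.8   6.4 -90.3] [-12.4  -3.4 -99.4] [  2.2  14.3 -80.3]
-80 53 [ -8.    2.5 -67. ] [-17.8 -23.2 -79.9] [  3.4  19.6 -60. ]
-60 77 [ -5.6   3.  -48.6] [-11.  -29.4 -59.6] [  4.1  30.2 -40.1]
-40 94 [ -5.4   3.6 -29.6] [-13.4 -29.8 -39.4] [  4.2  30.8 -20.4]
-20 83 [-6.1  1.4 -9.8] [-12.3 -29.2 -20. ] [-0.7 34.  -0. ]
0 100 [-6.  -1.   9.8] [-11.8 -30.6   0.4] [ 9.6 36.4 19.5]
20 58 [-3.6  6.5 26.3] [-12.7 -17.2  20.2] [ 6.6 34.6 39.5]
40 4 [-10.9  31.9  43.7] [-13.2  26.9  42.4] [-6.3 35.2 44.8]
60 5 [ -6.8 -34.3  72.3] [-31.9 -36.   64.8] [  5.5 -33.7  79.2]
80 83 [-11.9  -7.1  93. ] [-41.4 -44.5  80.2] [27.8 44.6 99.9]
tumb [469.70193751 124.74751352  15.03972224] [526.03201882 175.08737907 102.26462841]
T 1
tumb [471.43245875 120.86203976  18.67237895] [522.14604803 170.53997368 100.69344759]
```

View pics/m3.png

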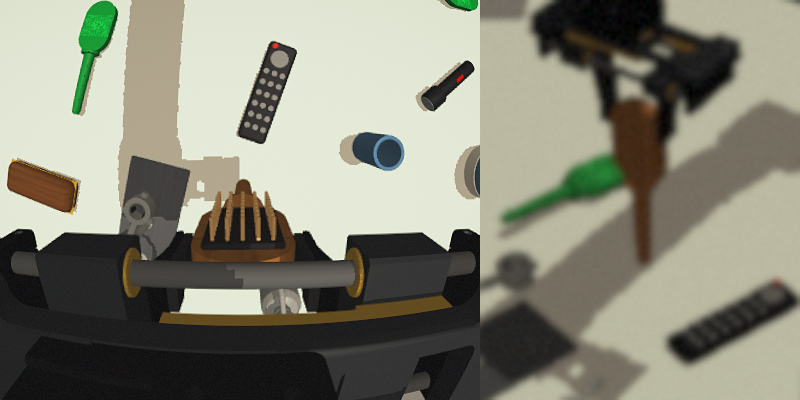

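The brush is held upright in the gripper and its handle points straight down. The tumbler is still standing. In this wrist crop the collar shows at (138,210). I refine the handle end and the collar from these frames.

```bash
python3 - <<'E'
from h import *
from scipy.optimize import least_squares
st=arm.get_state();Rm=R.from_quat(st['ee_rot']).as_matrix()
S,T,d=[dict(np.load('pics/%s.npz'%n)) for n in('scene','top','wrist')]
W=world(S);c=S['img'].astype(int)
L=(W-st['ee_pos'])@Rm; L[...,2]=36-L[...,2]
k=(c[...,2]>c[...,0]*1.3)&(c[...,2]>c[...,0]+12)&(np.abs(L[...,0])<30)&(np.abs(L[...,1])<35)&(L[...,2]>-125)&(L[...,2]<-5)
b=L[k];print(len(b),b[:,2].min())
rad=lambda z:np.where(z>-97,8+2*(z+97)/97,6.5)
def f(p): return np.hypot(b[:,0]-p[0]-p[2]*b[:,2]/100,b[:,1]-p[1]-p[3]*b[:,2]/100)-rad(b[:,2])
r=least_squares(f,[0,0,0,0],loss='soft_l1');print('axis x,y at z=0 and slope/100mm (tool)',r.x.round(2),np.abs(r.fun).mean())
p=r.x;print('tip world',st['ee_pos']+Rm@np.array([p[0]-1.05*p[2],p[1]-1.05*p[3],141]))
for nm,D,fi in(('S',S,0),('T',T,0),('W',d,1)):
    W=world(D,fi);w=W[(W[...,2]>124)&(W[...,2]<136)&(np.hypot(W[...,0]-573,W[...,1]+200)<40)]
    c0=np.array([572.5,-200.5])
    for i in range(6):
        q=w[np.hypot(*(w[:,:2]-c0).T)<22]
        fr=least_squares(lambda p:(lambda h:np.maximum(h-19,0)+np.maximum(11.3-h,0))(np.hypot(q[:,0]-p[0],q[:,1]-p[1])),c0,loss='soft_l1');c0=fr.x
    print(nm,'collar',c0,len(q),'z',np.median(q[:,2]))
    # post top
    w=W[(W[...,2]>120)&(W[...,2]<140)&(np.hypot(W[...,0]-631,W[...,1]+226)<14)]
    if len(w):print('post',w.mean(0),len(w))
v=cv2.resize(T['img'][140:185,370:425],(660,540),interpolation=cv2.INTER_CUBIC)
cv2.imwrite('pics/c4.png',v)
w=cv2.resize(d['img'][170:270,170:270],(600,600),interpolation=cv2.INTER_CUBIC);cv2.imwrite('pics/c5.png',w)
E
```

```text
126 -106.96891831179991
axis x,y at z=0 and slope/100mm (tool) [-0.94  0.9  -2.01 -1.07] 1.719367221256659
tip world [528.26640975 -58.30736403 166.63287537]
S collar [ 573.93672051 -197.85382249] 65 z 129.09256453239246
post [ 631.54671322 -223.40952497  124.81208302] 27
T collar [ 572.5 -200.5] 0 z nan
W collar [ 572.47780485 -199.49173856] 445 z 129.48463051957626
  return _methods._mean(a, axis=axis, dtype=dtype,
  ret = ret.dtype.type(ret / rcount)
```

View pics/c5.png

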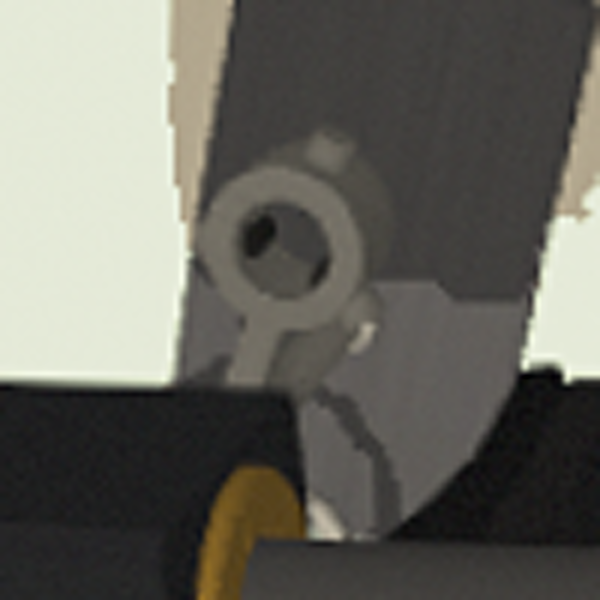

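The collar rim shows in the wrist crop as a ring centred at (283,247), with the bore open and a shoe visible inside. I take the collar as about (573,-199) and move above it.

move_arm:
  commands:
    - {"hand": 1,"translation": [-0.0435,-0.14,0],"delta_rot": [0,0,0]}
    - {"hand": 1,"translation": [-0.0435,-0.14,0],"delta_rot": [0,0,0]}
    - {"hand": 1,"translation": [-0.0435,-0.14,0],"delta_rot": [0,0,0]}
    - {"hand": 1,"translation": [-0.0435,-0.14,0],"delta_rot": [0,0,0]}
    - {"hand": 1,"translation": [-0.0435,-0.14,0],"delta_rot": [0,0,0]}

```text
time_s: 6.18
ee_pos: [573.4, -201.1, 308.5]
ee_rot: [-0.001, 1.0, -0.0, -0.0]
ft_force: [-0.1, -0.0, -1.0]
gripper_width: 56.7
grasp_force: 55.0
```

move_arm:
  commands:
    - {"hand": 1,"translation": [0,0,0.05],"delta_rot": [0,0,0]}
    - {"hand": 1,"translation": [0,0,0.03],"delta_rot": [0,0,0]}
    - {"hand": 1,"translation": [0,0,0.02],"delta_rot": [0,0,0]}
    - {"hand": 1,"translation": [0,0,0],"delta_rot": [0,0,0]}
    - {"hand": 1,"translation": [0,0,0],"delta_rot": [0,0,0]}

```text
time_s: 6.6
ee_pos: [573.5, -198.2, 287.8]
ee_rot: [-0.002, 1.0, -0.0, -0.001]
ft_force: [-0.3, 0.4, -0.6]
gripper_width: 56.9
grasp_force: 55.0
```

```bash
python3 - <<'E'
from h import *
from scipy.optimize import least_squares
d=dict(np.load('pics/wrist.npz'));K=d['intrinsics'];Rw=cv2.Rodrigues(d['rvec'])[0];t=d['tvec'].ravel();C=-Rw.T@t
x=np.array([217.2-K[0,2],211.2-K[1,2]])/K[0,0];r=np.hypot(*x);ray=Rw.T@np.array([*(x*np.sin(r)/r),np.cos(r)])
print('wrist collar',C+ray*(130-C[2])/ray[2])
st=arm.get_state();Rm=R.from_quat(st['ee_rot']).as_matrix();print(st['ee_pos'],st['ft_force'],st['qpos'].round(2))
S=cam('scene')
W=world(S);c=S['img'].astype(int)
L=(W-st['ee_pos'])@Rm; L[...,2]=36-L[...,2]
k=(c[...,2]>c[...,0]*1.3)&(c[...,2]>c[...,0]+12)&(np.abs(L[...,0])<30)&(np.abs(L[...,1])<35)&(L[...,2]>-108)&(L[...,2]<-5)
b=L[k];rad=lambda z:np.where(z>-97,8+2*(z+97)/97,6.5)
f=lambda p: np.hypot(b[:,0]-p[0]-p[2]*b[:,2]/100,b[:,1]-p[1]-p[3]*b[:,2]/100)-rad(b[:,2])
r=least_squares(f,[0,0,0,0],loss='soft_l1');p=r.x;print(len(b),b[:,2].min(),p.round(2))
print('tip',st['ee_pos']+Rm@np.array([p[0]-1.05*p[2],p[1]-1.05*p[3],141]))
w=W[(W[...,2]>124)&(W[...,2]<136)&(np.hypot(W[...,0]-573,W[...,1]+200)<40)];w=w
u,v=proj(S,[573,-200,140])[0].astype(int)
cv2.imwrite('pics/s5.png',cv2.convertScaleAbs(cv2.resize(S['img'][v-40:v+30,u-45:u+45],(765,595),interpolation=2),alpha=1.5));print(u,v)
E
```

```text
wrist collar [ 572.40875443 -198.98901125  130.        ]
[ 573.53350356 -198.21221195  287.84094755] [-0.32878385  0.44099808 -0.58996233] [-0.35  0.26  0.77  1.45 -0.18  1.51  1.98]
114 -102.52604134026299 [-0.06  0.59 -0.59 -1.  ]
tip [ 572.6607805  -196.64171233  146.84167764]
241 199
```

View pics/s5.png

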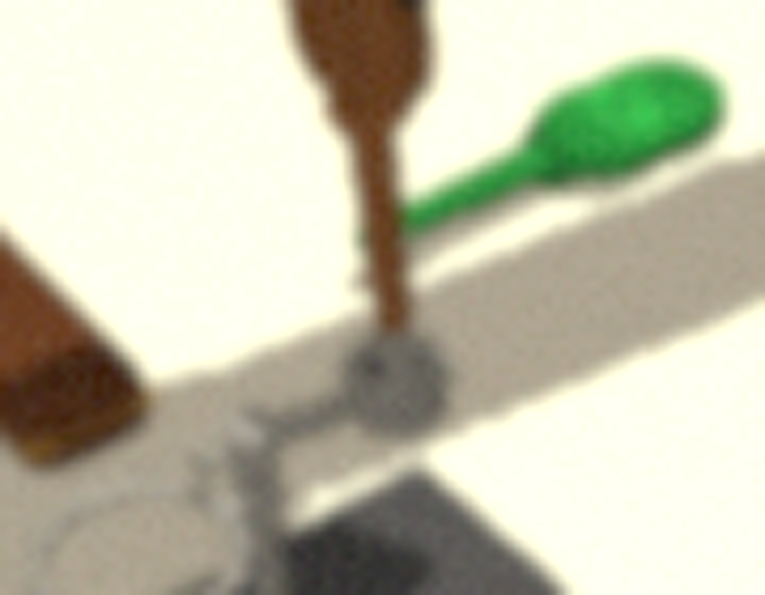

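The handle tip is at (393,330), just above the collar at (395,380), and lined up with it. I trim about 1.5 mm in -y and start feeling down.

move_arm:
  commands:
    - {"hand": 1,"translation": [0,-0.0035,0.02],"delta_rot": [0,0,0]}
    - {"hand": 1,"translation": [0,-0.0035,0.02],"delta_rot": [0,0,0]}
    - {"hand": 1,"translation": [0,0,0.01],"delta_rot": [0,0,0]}
    - {"hand": 1,"translation": [0,0,0],"delta_rot": [0,0,0]}
    - {"hand": 1,"translation": [0,0,0],"delta_rot": [0,0,0]}

```text
time_s: 7.07
ee_pos: [573.5, -200.9, 277.4]
ee_rot: [-0.001, 1.0, -0.001, -0.002]
ft_force: [-0.5, -1.1, -1.5]
gripper_width: 57.1
grasp_force: 55.0
```

move_arm:
  commands:
    - {"hand": 1,"translation": [0,0,0.003],"delta_rot": [0,0,0]}
    - {"hand": 1,"translation": [0,0,0.003],"delta_rot": [0,0,0]}
    - {"hand": 1,"translation": [0,0,0.003],"delta_rot": [0,0,0]}
    - {"hand": 1,"translation": [0,0,0.003],"delta_rot": [0,0,0]}
    - {"hand": 1,"translation": [0,0,0.003],"delta_rot": [0,0,0]}

```text
time_s: 7.48
ee_pos: [573.6, -201.0, 274.6]
ee_rot: [-0.001, 1.0, -0.001, -0.001]
ft_force: [0.2, -0.7, -1.5]
gripper_width: 56.7
grasp_force: 55.0
```

move_arm:
  commands:
    - {"hand": 1,"translation": [0,0,0.003],"delta_rot": [0,0,0]}
    - {"hand": 1,"translation": [0,0,0.003],"delta_rot": [0,0,0]}
    - {"hand": 1,"translation": [0,0,0.003],"delta_rot": [0,0,0]}
    - {"hand": 1,"translation": [0,0,0.003],"delta_rot": [0,0,0]}
    - {"hand": 1,"translation": [0,0,0],"delta_rot": [0,0,0]}

```text
time_s: 7.9
ee_pos: [573.5, -200.9, 272.1]
ee_rot: [-0.001, 1.0, -0.001, -0.001]
ft_force: [0.6, -0.1, -1.3]
gripper_width: 56.9
grasp_force: 55.0
```

move_arm:
  commands:
    - {"hand": 1,"translation": [0,0,0.0025],"delta_rot": [0,0,0]}
    - {"hand": 1,"translation": [0,0,0.0025],"delta_rot": [0,0,0]}
    - {"hand": 1,"translation": [0,0,0.0025],"delta_rot": [0,0,0]}
    - {"hand": 1,"translation": [0,0,0.0025],"delta_rot": [0,0,0]}
    - {"hand": 1,"translation": [0,0,0],"delta_rot": [0,0,0]}

```text
time_s: 8.32
ee_pos: [573.5, -200.9, 270.1]
ee_rot: [-0.001, 1.0, -0.001, -0.001]
ft_force: [0.6, 0.3, -1.7]
gripper_width: 57.1
grasp_force: 55.0
```

move_arm:
  commands:
    - {"hand": 1,"translation": [0,0,0.0025],"delta_rot": [0,0,0]}
    - {"hand": 1,"translation": [0,0,0.0025],"delta_rot": [0,0,0]}
    - {"hand": 1,"translation": [0,0,0],"delta_rot": [0,0,0]}

```text
time_s: 8.57
ee_pos: [573.5, -200.9, 269.1]
ee_rot: [-0.001, 1.0, -0.001, -0.001]
ft_force: [-0.3, 0.0, -1.2]
gripper_width: 57.1
grasp_force: 55.0
```

move_arm:
  commands:
    - {"hand": 1,"translation": [0,0,0.0025],"delta_rot": [0,0,0]}
    - {"hand": 1,"translation": [0,0,0.0025],"delta_rot": [0,0,0]}
    - {"hand": 1,"translation": [0,0,0.0025],"delta_rot": [0,0,0]}
    - {"hand": 1,"translation": [0,0,0.0025],"delta_rot": [0,0,0]}
    - {"hand": 1,"translation": [0,0,0],"delta_rot": [0,0,0]}

```text
time_s: 8.98
ee_pos: [573.5, -200.9, 267.1]
ee_rot: [-0.001, 1.0, -0.001, -0.001]
ft_force: [-0.6, -0.1, -1.1]
gripper_width: 56.7
grasp_force: 55.0
```

move_arm:
  commands:
    - {"hand": 1,"translation": [0,0,0.0025],"delta_rot": [0,0,0]}
    - {"hand": 1,"translation": [0,0,0.0025],"delta_rot": [0,0,0]}
    - {"hand": 1,"translation": [0,0,0],"delta_rot": [0,0,0]}

```text
time_s: 9.23
ee_pos: [573.5, -201.0, 266.1]
ee_rot: [-0.001, 1.0, -0.001, -0.001]
ft_force: [-0.4, 0.4, -1.1]
gripper_width: 57.2
grasp_force: 55.0
```

move_arm:
  commands:
    - {"hand": 1,"translation": [0,0,0.0025],"delta_rot": [0,0,0]}
    - {"hand": 1,"translation": [0,0,0.0025],"delta_rot": [0,0,0]}
    - {"hand": 1,"translation": [0,0,0.0025],"delta_rot": [0,0,0]}
    - {"hand": 1,"translation": [0,0,0.0025],"delta_rot": [0,0,0]}
    - {"hand": 1,"translation": [0,0,0],"delta_rot": [0,0,0]}

```text
time_s: 9.65
ee_pos: [573.5, -201.0, 264.1]
ee_rot: [-0.001, 1.0, -0.001, -0.001]
ft_force: [0.6, -0.0, -1.6]
gripper_width: 57.0
grasp_force: 55.0
```

move_arm:
  commands:
    - {"hand": 1,"translation": [0,0,0.0025],"delta_rot": [0,0,0]}
    - {"hand": 1,"translation": [0,0,0.0025],"delta_rot": [0,0,0]}
    - {"hand": 1,"translation": [0,0,0.0025],"delta_rot": [0,0,0]}
    - {"hand": 1,"translation": [0,0,0.0025],"delta_rot": [0,0,0]}
    - {"hand": 1,"translation": [0,0,0],"delta_rot": [0,0,0]}

```text
time_s: 10.07
ee_pos: [573.5, -201.0, 262.1]
ee_rot: [-0.001, 1.0, -0.001, -0.001]
ft_force: [-0.2, 0.0, -0.5]
gripper_width: 56.9
grasp_force: 55.0
```

move_arm:
  commands:
    - {"hand": 1,"translation": [0,0,0.003],"delta_rot": [0,0,0]}
    - {"hand": 1,"translation": [0,0,0.003],"delta_rot": [0,0,0]}
    - {"hand": 1,"translation": [0,0,0.003],"delta_rot": [0,0,0]}
    - {"hand": 1,"translation": [0,0,0.003],"delta_rot": [0,0,0]}
    - {"hand": 1,"translation": [0,0,0],"delta_rot": [0,0,0]}

```text
time_s: 10.48
ee_pos: [573.5, -200.9, 259.7]
ee_rot: [-0.001, 1.0, -0.001, -0.001]
ft_force: [0.8, -0.4, -1.6]
gripper_width: 57.1
grasp_force: 55.0
```

move_arm:
  commands:
    - {"hand": 1,"translation": [0,0,0.003],"delta_rot": [0,0,0]}
    - {"hand": 1,"translation": [0,0,0.003],"delta_rot": [0,0,0]}
    - {"hand": 1,"translation": [0,0,0.003],"delta_rot": [0,0,0]}
    - {"hand": 1,"translation": [0,0,0.003],"delta_rot": [0,0,0]}
    - {"hand": 1,"translation": [0,0,0],"delta_rot": [0,0,0]}

```text
time_s: 10.9
ee_pos: [573.4, -200.8, 257.3]
ee_rot: [-0.001, 1.0, -0.001, -0.001]
ft_force: [-0.4, 0.6, -1.0]
gripper_width: 56.7
grasp_force: 55.0
```

move_arm:
  commands:
    - {"hand": 1,"translation": [0,0,0.003],"delta_rot": [0,0,0]}
    - {"hand": 1,"translation": [0,0,0.003],"delta_rot": [0,0,0]}
    - {"hand": 1,"translation": [0,0,0],"delta_rot": [0,0,0]}

```text
time_s: 11.15
ee_pos: [573.5, -200.8, 256.1]
ee_rot: [-0.001, 1.0, -0.001, -0.001]
ft_force: [-1.0, 1.2, -2.1]
gripper_width: 56.9
grasp_force: 55.0
```

```bash
python3 - <<'E'
from h import *
st=arm.get_state();print(st['ee_pos'],st['ft_force'],st['moment'])
E
```

```text
[ 573.48919051 -200.80118203  256.11637129] [-1.03981421  1.17099067 -2.12604568] [ 0.3844181   0.02239221 -0.00519796]
```

move_arm:
  commands:
    - {"hand": 1,"translation": [0.001,0.0025,0],"delta_rot": [0,0,0]}
    - {"hand": 1,"translation": [0.001,0.0025,0],"delta_rot": [0,0,0]}
    - {"hand": 1,"translation": [0,0,0],"delta_rot": [0,0,0]}

```text
time_s: 11.4
ee_pos: [573.0, -200.1, 256.2]
ee_rot: [-0.0, 1.0, -0.001, -0.001]
ft_force: [-0.1, -0.1, -0.5]
gripper_width: 56.9
grasp_force: 55.0
```

move_arm:
  commands:
    - {"hand": 1,"translation": [0,0,0.003],"delta_rot": [0,0,0]}
    - {"hand": 1,"translation": [0,0,0.003],"delta_rot": [0,0,0]}
    - {"hand": 1,"translation": [0,0,0.003],"delta_rot": [0,0,0]}
    - {"hand": 1,"translation": [0,0,0],"delta_rot": [0,0,0]}

```text
time_s: 11.73
ee_pos: [573.0, -200.0, 254.2]
ee_rot: [-0.001, 1.0, -0.001, -0.001]
ft_force: [0.7, 0.0, -1.8]
gripper_width: 57.1
grasp_force: 55.0
```

```bash
python3 - <<'E'
from h import *
st=arm.get_state();print(st['ee_pos'],st['ft_force'],st['moment'])
E
```

```text
[ 573.01567099 -200.0058006   254.22794671] [ 0.7399971   0.01448808 -1.8290724 ] [-0.03459929 -0.03901112 -0.01541771]
```

Feeling works: the side force has vanished. I continue down.

move_arm:
  commands:
    - {"hand": 1,"translation": [0,0,0.003],"delta_rot": [0,0,0]}
    - {"hand": 1,"translation": [0,0,0.003],"delta_rot": [0,0,0]}
    - {"hand": 1,"translation": [0,0,0.003],"delta_rot": [0,0,0]}
    - {"hand": 1,"translation": [0,0,0.003],"delta_rot": [0,0,0]}
    - {"hand": 1,"translation": [0,0,0.003],"delta_rot": [0,0,0]}

```text
time_s: 12.15
ee_pos: [573.1, -200.0, 251.3]
ee_rot: [-0.001, 1.0, -0.001, -0.001]
ft_force: [0.9, 0.4, -0.7]
gripper_width: 56.8
grasp_force: 55.0
```

move_arm:
  commands:
    - {"hand": 1,"translation": [0,0,0.003],"delta_rot": [0,0,0]}
    - {"hand": 1,"translation": [0,0,0.003],"delta_rot": [0,0,0]}
    - {"hand": 1,"translation": [0,0,0.003],"delta_rot": [0,0,0]}
    - {"hand": 1,"translation": [0,0,0.003],"delta_rot": [0,0,0]}
    - {"hand": 1,"translation": [0,0,0],"delta_rot": [0,0,0]}

```text
time_s: 12.57
ee_pos: [573.1, -199.9, 248.9]
ee_rot: [-0.001, 1.0, -0.001, -0.001]
ft_force: [0.2, 0.3, -1.3]
gripper_width: 56.6
grasp_force: 55.0
```

```bash
python3 - <<'E'
from h import *
st=arm.get_state();print(st['ee_pos'],st['ft_force'],st['moment'])
E
```

```text
[ 573.05940191 -199.92880593  248.90286994] [ 0.22966877  0.27784871 -1.27610504] [ 0.04627362  0.00130504 -0.03490747]
```

move_arm:
  commands:
    - {"hand": 1,"translation": [0,0,0.0035],"delta_rot": [0,0,0]}
    - {"hand": 1,"translation": [0,0,0.0035],"delta_rot": [0,0,0]}
    - {"hand": 1,"translation": [0,0,0.0035],"delta_rot": [0,0,0]}
    - {"hand": 1,"translation": [0,0,0.0035],"delta_rot": [0,0,0]}
    - {"hand": 1,"translation": [0,0,0.0035],"delta_rot": [0,0,0]}

```text
time_s: 12.98
ee_pos: [573.1, -200.0, 245.6]
ee_rot: [-0.001, 1.0, -0.001, -0.001]
ft_force: [0.3, 0.9, 0.2]
gripper_width: 57.1
grasp_force: 55.0
```

move_arm:
  commands:
    - {"hand": 1,"translation": [0,0,0.0035],"delta_rot": [0,0,0]}
    - {"hand": 1,"translation": [0,0,0.0035],"delta_rot": [0,0,0]}
    - {"hand": 1,"translation": [0,0,0.0035],"delta_rot": [0,0,0]}
    - {"hand": 1,"translation": [0,0,0.0035],"delta_rot": [0,0,0]}
    - {"hand": 1,"translation": [0,0,0.0035],"delta_rot": [0,0,0]}

```text
time_s: 13.4
ee_pos: [573.1, -200.1, 242.0]
ee_rot: [-0.001, 1.0, -0.001, -0.001]
ft_force: [0.5, 0.6, 0.8]
gripper_width: 57.0
grasp_force: 55.0
```

```bash
python3 - <<'E'
from h import *
st=arm.get_state();print(st['ee_pos'],st['ft_force'],st['moment'])
E
```

```text
[ 573.10616557 -200.07370419  242.03724923] [0.52181246 0.6036337  0.818419  ] [ 0.06957931 -0.01749276  0.01597053]
```

move_arm:
  commands:
    - {"hand": 1,"translation": [0,0.001,0.004],"delta_rot": [0,0,0]}
    - {"hand": 1,"translation": [0,0,0.004],"delta_rot": [0,0,0]}
    - {"hand": 1,"translation": [0,0,0.004],"delta_rot": [0,0,0]}
    - {"hand": 1,"translation": [0,0,0.004],"delta_rot": [0,0,0]}
    - {"hand": 1,"translation": [0,0,0.004],"delta_rot": [0,0,0]}

```text
time_s: 13.82
ee_pos: [573.1, -199.9, 237.9]
ee_rot: [-0.0, 1.0, -0.001, -0.001]
ft_force: [0.0, -0.4, 1.0]
gripper_width: 56.8
grasp_force: 55.0
```

move_arm:
  commands:
    - {"hand": 1,"translation": [0,0,0.004],"delta_rot": [0,0,0]}
    - {"hand": 1,"translation": [0,0,0.004],"delta_rot": [0,0,0]}
    - {"hand": 1,"translation": [0,0,0.004],"delta_rot": [0,0,0]}
    - {"hand": 1,"translation": [0,0,0.004],"delta_rot": [0,0,0]}
    - {"hand": 1,"translation": [0,0,0.004],"delta_rot": [0,0,0]}

```text
time_s: 14.23
ee_pos: [573.1, -199.8, 234.0]
ee_rot: [-0.001, 1.0, -0.001, -0.001]
ft_force: [0.6, 0.1, 1.8]
gripper_width: 56.8
grasp_force: 55.0
```

move_arm:
  commands:
    - {"hand": 1,"translation": [0,0,0.004],"delta_rot": [0,0,0]}
    - {"hand": 1,"translation": [0,0,0.004],"delta_rot": [0,0,0]}
    - {"hand": 1,"translation": [0,0,0.004],"delta_rot": [0,0,0]}
    - {"hand": 1,"translation": [0,0,0.004],"delta_rot": [0,0,0]}
    - {"hand": 1,"translation": [0,0,0.004],"delta_rot": [0,0,0]}

```text
time_s: 14.65
ee_pos: [573.0, -199.8, 229.9]
ee_rot: [-0.001, 1.0, -0.001, -0.001]
ft_force: [0.7, -1.0, 0.8]
gripper_width: 57.0
grasp_force: 55.0
```

```bash
python3 - <<'E'
from h import *
st=arm.get_state();print(st['ee_pos'],st['ft_force'],st['moment'])
E
```

```text
[ 573.0260039  -199.7887548   229.91983227] [ 0.71876732 -0.97866563  0.84120166] [-0.0517049   0.03073801 -0.04162056]
```

move_arm:
  commands:
    - {"hand": 1,"translation": [0,0,0.004],"delta_rot": [0,0,0]}
    - {"hand": 1,"translation": [0,0,0.004],"delta_rot": [0,0,0]}
    - {"hand": 1,"translation": [0,0,0.004],"delta_rot": [0,0,0]}
    - {"hand": 1,"translation": [0,0,0.004],"delta_rot": [0,0,0]}
    - {"hand": 1,"translation": [0,0,0.004],"delta_rot": [0,0,0]}

```text
time_s: 15.07
ee_pos: [573.0, -199.8, 225.9]
ee_rot: [-0.001, 1.0, -0.001, -0.001]
ft_force: [0.0, -0.1, 2.1]
gripper_width: 56.6
grasp_force: 55.0
```

move_arm:
  commands:
    - {"hand": 1,"translation": [0,0,0.004],"delta_rot": [0,0,0]}
    - {"hand": 1,"translation": [0,0,0.004],"delta_rot": [0,0,0]}
    - {"hand": 1,"translation": [0,0,0.004],"delta_rot": [0,0,0]}
    - {"hand": 1,"translation": [0,0,0.004],"delta_rot": [0,0,0]}
    - {"hand": 1,"translation": [0,0,0.004],"delta_rot": [0,0,0]}

```text
time_s: 15.48
ee_pos: [573.0, -199.8, 221.9]
ee_rot: [-0.001, 1.0, -0.001, -0.001]
ft_force: [-0.2, -0.7, 1.3]
gripper_width: 57.0
grasp_force: 55.0
```

move_arm:
  commands:
    - {"hand": 1,"translation": [0,0,0.004],"delta_rot": [0,0,0]}
    - {"hand": 1,"translation": [0,0,0.004],"delta_rot": [0,0,0]}
    - {"hand": 1,"translation": [0,0,0.004],"delta_rot": [0,0,0]}
    - {"hand": 1,"translation": [0,0,0.004],"delta_rot": [0,0,0]}
    - {"hand": 1,"translation": [0,0,0.004],"delta_rot": [0,0,0]}

```text
time_s: 15.9
ee_pos: [573.0, -199.8, 218.0]
ee_rot: [-0.001, 1.0, -0.001, -0.001]
ft_force: [-0.8, -0.3, 2.7]
gripper_width: 57.2
grasp_force: 55.0
```

```bash
python3 - <<'E'
from h import *
st=arm.get_state();print(st['ee_pos'],st['ft_force'],st['moment'])
E
```

```text
[ 573.03723242 -199.84577585  217.95482889] [-0.77528385 -0.32526634  2.72406306] [-0.02870901 -0.05666492  0.0049615 ]
```

move_arm:
  commands:
    - {"hand": 1,"translation": [0,0,0.004],"delta_rot": [0,0,0]}
    - {"hand": 1,"translation": [0,0,0.004],"delta_rot": [0,0,0]}
    - {"hand": 1,"translation": [0,0,0.004],"delta_rot": [0,0,0]}
    - {"hand": 1,"translation": [0,0,0.004],"delta_rot": [0,0,0]}
    - {"hand": 1,"translation": [0,0,0.004],"delta_rot": [0,0,0]}

```text
time_s: 16.32
ee_pos: [573.0, -199.9, 214.0]
ee_rot: [-0.001, 1.0, -0.001, -0.001]
ft_force: [0.3, 0.5, 1.3]
gripper_width: 57.2
grasp_force: 55.0
```

move_arm:
  commands:
    - {"hand": 1,"translation": [0,0,0.004],"delta_rot": [0,0,0]}
    - {"hand": 1,"translation": [0,0,0.004],"delta_rot": [0,0,0]}
    - {"hand": 1,"translation": [0,0,0.004],"delta_rot": [0,0,0]}
    - {"hand": 1,"translation": [0,0,0.004],"delta_rot": [0,0,0]}
    - {"hand": 1,"translation": [0,0,0.004],"delta_rot": [0,0,0]}

```text
time_s: 16.73
ee_pos: [573.0, -199.8, 210.0]
ee_rot: [-0.001, 1.0, -0.001, -0.001]
ft_force: [0.5, -0.2, 1.7]
gripper_width: 57.0
grasp_force: 55.0
```

move_arm:
  commands:
    - {"hand": 1,"translation": [0,0,0.004],"delta_rot": [0,0,0]}
    - {"hand": 1,"translation": [0,0,0.004],"delta_rot": [0,0,0]}
    - {"hand": 1,"translation": [0,0,0.004],"delta_rot": [0,0,0]}
    - {"hand": 1,"translation": [0,0,0.004],"delta_rot": [0,0,0]}
    - {"hand": 1,"translation": [0,0,0.004],"delta_rot": [0,0,0]}

```text
time_s: 17.15
ee_pos: [572.9, -199.9, 205.9]
ee_rot: [-0.001, 1.0, -0.001, -0.001]
ft_force: [0.1, -0.3, 2.5]
gripper_width: 56.6
grasp_force: 55.0
```

move_arm:
  commands:
    - {"hand": 1,"translation": [0,0,0.004],"delta_rot": [0,0,0]}
    - {"hand": 1,"translation": [0,0,0.004],"delta_rot": [0,0,0]}
    - {"hand": 1,"translation": [0,0,0.004],"delta_rot": [0,0,0]}
    - {"hand": 1,"translation": [0,0,0.004],"delta_rot": [0,0,0]}
    - {"hand": 1,"translation": [0,0,0.004],"delta_rot": [0,0,0]}

```text
time_s: 17.57
ee_pos: [573.0, -199.8, 201.9]
ee_rot: [-0.001, 1.0, -0.001, -0.001]
ft_force: [-0.4, 0.4, 1.5]
gripper_width: 56.9
grasp_force: 55.0
```

```bash
python3 - <<'E'
from h import *
st=arm.get_state();print(st['ee_pos'],st['ft_force'],st['moment'])
E
```

```text
[ 572.96577991 -199.82145335  201.93086327] [-0.42732609  0.35485239  1.47474398] [-0.06242632 -0.08360274  0.00403865]
```

move_arm:
  commands:
    - {"hand": 1,"translation": [0,0,0.004],"delta_rot": [0,0,0]}
    - {"hand": 1,"translation": [0,0,0.004],"delta_rot": [0,0,0]}
    - {"hand": 1,"translation": [0,0,0.004],"delta_rot": [0,0,0]}
    - {"hand": 1,"translation": [0,0,0.004],"delta_rot": [0,0,0]}
    - {"hand": 1,"translation": [0,0,0.004],"delta_rot": [0,0,0]}

```text
time_s: 17.98
ee_pos: [573.0, -199.9, 198.0]
ee_rot: [-0.001, 1.0, -0.001, -0.001]
ft_force: [-0.5, -0.4, 2.4]
gripper_width: 57.1
grasp_force: 55.0
```

move_arm:
  commands:
    - {"hand": 1,"translation": [0,0,0.004],"delta_rot": [0,0,0]}
    - {"hand": 1,"translation": [0,0,0.004],"delta_rot": [0,0,0]}
    - {"hand": 1,"translation": [0,0,0.004],"delta_rot": [0,0,0]}
    - {"hand": 1,"translation": [0,0,0.004],"delta_rot": [0,0,0]}
    - {"hand": 1,"translation": [0,0,0.004],"delta_rot": [0,0,0]}

```text
time_s: 18.4
ee_pos: [572.9, -199.8, 193.9]
ee_rot: [-0.001, 1.0, -0.001, -0.001]
ft_force: [1.0, -0.6, 2.6]
gripper_width: 57.0
grasp_force: 55.0
```

move_arm:
  commands:
    - {"hand": 1,"translation": [0,0,0.004],"delta_rot": [0,0,0]}
    - {"hand": 1,"translation": [0,0,0.004],"delta_rot": [0,0,0]}
    - {"hand": 1,"translation": [0,0,0.004],"delta_rot": [0,0,0]}
    - {"hand": 1,"translation": [0,0,0.004],"delta_rot": [0,0,0]}
    - {"hand": 1,"translation": [0,0,0.004],"delta_rot": [0,0,0]}

```text
time_s: 18.82
ee_pos: [572.9, -199.9, 190.0]
ee_rot: [-0.001, 1.0, -0.001, -0.001]
ft_force: [-0.1, 0.0, 1.9]
gripper_width: 56.8
grasp_force: 55.0
```

move_arm:
  commands:
    - {"hand": 1,"translation": [0,0,0.004],"delta_rot": [0,0,0]}
    - {"hand": 1,"translation": [0,0,0.004],"delta_rot": [0,0,0]}
    - {"hand": 1,"translation": [0,0,0.004],"delta_rot": [0,0,0]}
    - {"hand": 1,"translation": [0,0,0.004],"delta_rot": [0,0,0]}
    - {"hand": 1,"translation": [0,0,0.004],"delta_rot": [0,0,0]}

```text
time_s: 19.23
ee_pos: [572.9, -199.9, 185.9]
ee_rot: [-0.001, 1.0, -0.001, -0.001]
ft_force: [0.3, -0.1, 2.7]
gripper_width: 56.6
grasp_force: 55.0
```

```bash
python3 - <<'E'
from h import *
st=arm.get_state();print(st['ee_pos'],st['ft_force'],st['moment'])
E
```

```text
[ 572.90568045 -199.91164063  185.93665027] [ 0.31037028 -0.13888407  2.70861798] [-0.06542435 -0.03695906  0.02286275]
```

move_arm:
  commands:
    - {"hand": 1,"translation": [0,0,0.004],"delta_rot": [0,0,0]}
    - {"hand": 1,"translation": [0,0,0.004],"delta_rot": [0,0,0]}
    - {"hand": 1,"translation": [0,0,0.004],"delta_rot": [0,0,0]}
    - {"hand": 1,"translation": [0,0,0.004],"delta_rot": [0,0,0]}
    - {"hand": 1,"translation": [0,0,0.004],"delta_rot": [0,0,0]}

```text
time_s: 19.65
ee_pos: [572.9, -199.9, 182.0]
ee_rot: [-0.001, 1.0, -0.001, -0.001]
ft_force: [-0.0, -0.5, 3.4]
gripper_width: 57.0
grasp_force: 55.0
```

move_arm:
  commands:
    - {"hand": 1,"translation": [0,0,0.004],"delta_rot": [0,0,0]}
    - {"hand": 1,"translation": [0,0,0.004],"delta_rot": [0,0,0]}
    - {"hand": 1,"translation": [0,0,0.004],"delta_rot": [0,0,0]}
    - {"hand": 1,"translation": [0,0,0.004],"delta_rot": [0,0,0]}
    - {"hand": 1,"translation": [0,0,0],"delta_rot": [0,0,0]}

```text
time_s: 20.07
ee_pos: [572.8, -199.9, 178.6]
ee_rot: [-0.001, 1.0, -0.001, -0.001]
ft_force: [0.0, 0.6, 0.5]
gripper_width: 56.9
grasp_force: 55.0
```

```bash
python3 - <<'E'
from h import *
st=arm.get_state();print(st['ee_pos'],st['ft_force'],st['moment'])
S=cam('scene');W=world(S);c=S['img'].astype(int)
w=W[(c[...,2]>c[...,0]*1.3)&(c[...,2]>c[...,0]+12)&(np.hypot(W[...,0]-573,W[...,1]+199)<45)&(W[...,2]>100)]
for lo in range(125,215,6):
    m=(w[:,2]>=lo)&(w[:,2]<lo+6)
    if m.any(): print(lo,m.sum(),np.ptp(w[m],0).round(0))
u,v=proj(S,[573,-200,140])[0].astype(int)
cv2.imwrite('pics/s6.png',cv2.convertScaleAbs(cv2.resize(S['img'][v-35:v+25,u-35:u+35],(700,600),interpolation=2),alpha=1.5))
E
```

```text
[ 572.77063689 -199.897459    178.58692762] [0.035667   0.58610633 0.52074171] [-0.10192448 -0.03798472  0.05554529]
125 5 [20. 17.  4.]
131 5 [11.  9.  3.]
137 3 [ 4. 21.  5.]
143 22 [17. 31.  5.]
149 17 [17. 32.  5.]
155 15 [ 8. 42.  5.]
161 19 [ 6. 52.  5.]
167 12 [ 9. 44.  5.]
173 28 [15. 55.  6.]
179 22 [13. 60.  5.]
185 21 [11. 54.  6.]
191 25 [14. 61.  6.]
197 20 [14. 49.  5.]
203 22 [ 6. 55.  6.]
209 20 [11. 62.  5.]
```

View pics/s6.png

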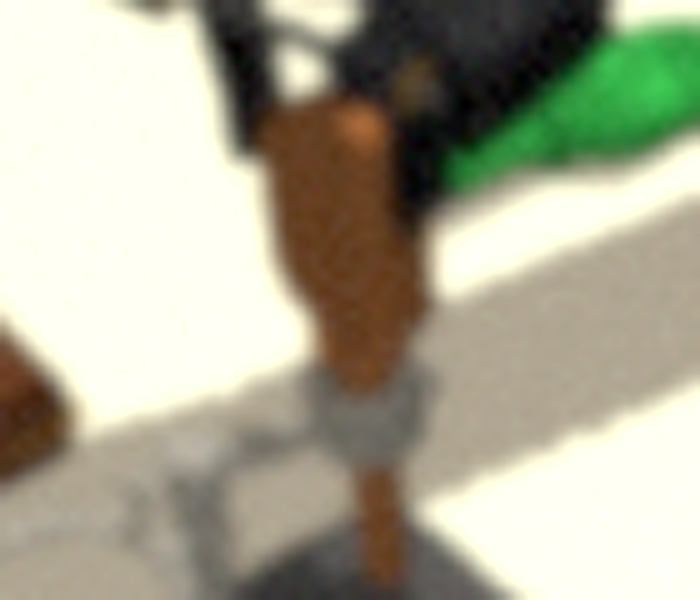

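The handle now comes out below the collar at (380,520), with the shoulder just above the rim at (365,375). I slow down for the seat.

move_arm:
  commands:
    - {"hand": 1,"translation": [0,0,0.003],"delta_rot": [0,0,0]}
    - {"hand": 1,"translation": [0,0,0.003],"delta_rot": [0,0,0]}
    - {"hand": 1,"translation": [0,0,0.003],"delta_rot": [0,0,0]}
    - {"hand": 1,"translation": [0,0,0.003],"delta_rot": [0,0,0]}
    - {"hand": 1,"translation": [0,0,0.003],"delta_rot": [0,0,0]}

```text
time_s: 20.53
ee_pos: [572.9, -199.9, 175.8]
ee_rot: [-0.001, 1.0, -0.001, -0.001]
ft_force: [-0.2, -0.4, 2.6]
gripper_width: 57.0
grasp_force: 55.0
```

move_arm:
  commands:
    - {"hand": 1,"translation": [0,0,0.002],"delta_rot": [0,0,0]}
    - {"hand": 1,"translation": [0,0,0.002],"delta_rot": [0,0,0]}
    - {"hand": 1,"translation": [0,0,0.002],"delta_rot": [0,0,0]}
    - {"hand": 1,"translation": [0,0,0.002],"delta_rot": [0,0,0]}
    - {"hand": 1,"translation": [0,0,0.002],"delta_rot": [0,0,0]}

```text
time_s: 20.95
ee_pos: [572.9, -199.9, 173.8]
ee_rot: [-0.001, 1.0, -0.001, -0.001]
ft_force: [-0.0, -0.2, 3.7]
gripper_width: 56.9
grasp_force: 55.0
```

move_arm:
  commands:
    - {"hand": 1,"translation": [0,0,0.002],"delta_rot": [0,0,0]}
    - {"hand": 1,"translation": [0,0,0.002],"delta_rot": [0,0,0]}
    - {"hand": 1,"translation": [0,0,0.002],"delta_rot": [0,0,0]}
    - {"hand": 1,"translation": [0,0,0.002],"delta_rot": [0,0,0]}

```text
time_s: 21.28
ee_pos: [572.9, -199.9, 172.2]
ee_rot: [-0.001, 1.0, -0.001, -0.001]
ft_force: [-0.3, -0.7, 2.4]
gripper_width: 57.0
grasp_force: 55.0
```

move_arm:
  commands:
    - {"hand": 1,"translation": [0,0,0.0015],"delta_rot": [0,0,0]}
    - {"hand": 1,"translation": [0,0,0.0015],"delta_rot": [0,0,0]}
    - {"hand": 1,"translation": [0,0,0.0015],"delta_rot": [0,0,0]}
    - {"hand": 1,"translation": [0,0,0.0015],"delta_rot": [0,0,0]}

```text
time_s: 21.62
ee_pos: [572.9, -199.9, 171.0]
ee_rot: [-0.001, 1.0, -0.001, -0.001]
ft_force: [0.9, -0.0, 2.2]
gripper_width: 56.9
grasp_force: 55.0
```

move_arm:
  commands:
    - {"hand": 1,"translation": [0,0,0.0015],"delta_rot": [0,0,0]}
    - {"hand": 1,"translation": [0,0,0.0015],"delta_rot": [0,0,0]}
    - {"hand": 1,"translation": [0,0,0.0015],"delta_rot": [0,0,0]}
    - {"hand": 1,"translation": [0,0,0.0015],"delta_rot": [0,0,0]}

```text
time_s: 21.95
ee_pos: [572.9, -199.9, 169.8]
ee_rot: [-0.001, 1.0, -0.001, -0.001]
ft_force: [0.7, 0.2, 3.0]
gripper_width: 56.6
grasp_force: 55.0
```

move_arm:
  commands:
    - {"hand": 1,"translation": [0,0,0.0015],"delta_rot": [0,0,0]}
    - {"hand": 1,"translation": [0,0,0.0015],"delta_rot": [0,0,0]}
    - {"hand": 1,"translation": [0,0,0.0015],"delta_rot": [0,0,0]}

```text
time_s: 22.2
ee_pos: [572.9, -199.9, 168.9]
ee_rot: [-0.001, 1.0, -0.001, -0.001]
ft_force: [-0.1, -0.7, 3.1]
gripper_width: 56.8
grasp_force: 55.0
```

move_arm:
  commands:
    - {"hand": 1,"translation": [0,0,0.0015],"delta_rot": [0,0,0]}
    - {"hand": 1,"translation": [0,0,0.0015],"delta_rot": [0,0,0]}
    - {"hand": 1,"translation": [0,0,0.0015],"delta_rot": [0,0,0]}

```text
time_s: 22.45
ee_pos: [572.8, -199.9, 168.0]
ee_rot: [-0.001, 1.0, -0.001, -0.001]
ft_force: [0.3, -0.5, 2.5]
gripper_width: 56.8
grasp_force: 55.0
```

move_arm:
  commands:
    - {"hand": 1,"translation": [0,0,0.0015],"delta_rot": [0,0,0]}
    - {"hand": 1,"translation": [0,0,0.0015],"delta_rot": [0,0,0]}
    - {"hand": 1,"translation": [0,0,0.0015],"delta_rot": [0,0,0]}

```text
time_s: 22.7
ee_pos: [572.9, -199.9, 167.1]
ee_rot: [-0.001, 1.0, -0.001, -0.001]
ft_force: [0.4, -0.8, 2.7]
gripper_width: 56.8
grasp_force: 55.0
```

move_arm:
  commands:
    - {"hand": 1,"translation": [0,0,0.0015],"delta_rot": [0,0,0]}
    - {"hand": 1,"translation": [0,0,0.0015],"delta_rot": [0,0,0]}
    - {"hand": 1,"translation": [0,0,0.0015],"delta_rot": [0,0,0]}

```text
time_s: 22.95
ee_pos: [572.9, -199.9, 166.2]
ee_rot: [-0.001, 1.0, -0.001, -0.001]
ft_force: [-0.9, 0.4, 6.4]
gripper_width: 57.3
grasp_force: 55.0
```

Force is rising, so the shoulder is meeting the rim. I push in small steps.

move_arm:
  commands:
    - {"hand": 1,"translation": [0,0,0.001],"delta_rot": [0,0,0]}
    - {"hand": 1,"translation": [0,0,0],"delta_rot": [0,0,0]}

```text
time_s: 23.12
ee_pos: [572.9, -199.9, 166.3]
ee_rot: [-0.001, 1.0, -0.001, -0.001]
ft_force: [-0.2, 0.4, 4.5]
gripper_width: 57.1
grasp_force: 55.0
```

move_arm:
  commands:
    - {"hand": 1,"translation": [0,0,0.001],"delta_rot": [0,0,0]}
    - {"hand": 1,"translation": [0,0,0.001],"delta_rot": [0,0,0]}
    - {"hand": 1,"translation": [0,0,0],"delta_rot": [0,0,0]}

```text
time_s: 23.37
ee_pos: [573.0, -199.9, 166.2]
ee_rot: [-0.001, 1.0, -0.001, -0.001]
ft_force: [-2.4, -0.1, 8.3]
gripper_width: 56.7
grasp_force: 55.0
```

move_arm:
  commands:
    - {"hand": 1,"translation": [0,0,0.0015],"delta_rot": [0,0,0]}
    - {"hand": 1,"translation": [0,0,0],"delta_rot": [0,0,0]}

```text
time_s: 23.53
ee_pos: [573.1, -200.0, 166.2]
ee_rot: [-0.001, 1.0, -0.001, -0.001]
ft_force: [-1.4, 1.2, 9.6]
gripper_width: 56.8
grasp_force: 55.0
```

```bash
python3 - <<'E'
from h import *
st=arm.get_state();print(st['ee_pos'],st['ft_force'],st['moment'])
E
```

```text
[ 573.13763907 -199.97727749  166.22572387] [-1.37073094  1.22130622  9.58791305] [0.27884077 0.44271217 0.03533122]
```

move_arm:
  commands:
    - {"hand": -1,"translation": [0,0,-0.001],"delta_rot": [0,0,0]}
    - {"hand": -1,"translation": [0,0,0],"delta_rot": [0,0,0]}
    - {"hand": -1,"translation": [0,0,0],"delta_rot": [0,0,0]}
    - {"hand": -1,"translation": [0,0,0],"delta_rot": [0,0,0]}
    - {"hand": -1,"translation": [0,0,0],"delta_rot": [0,0,0]}

```text
time_s: 23.95
ee_pos: [572.6, -199.8, 165.1]
ee_rot: [-0.001, 1.0, -0.001, -0.002]
ft_force: [-0.1, -0.1, 0.4]
gripper_width: 81.5
grasp_force: 0.0
```

move_arm:
  commands:
    - {"hand": -1,"translation": [0,0,0],"delta_rot": [0,0,0]}
    - {"hand": -1,"translation": [0,0,0],"delta_rot": [0,0,0]}
    - {"hand": -1,"translation": [0,0,0],"delta_rot": [0,0,0]}

```text
time_s: 24.2
ee_pos: [572.8, -199.9, 165.4]
ee_rot: [-0.001, 1.0, -0.001, -0.001]
ft_force: [0.0, -0.1, 0.1]
gripper_width: 86.9
grasp_force: 0.0
```

Now I withdraw straight up and check.

move_arm:
  commands:
    - {"hand": -1,"translation": [0,0,-0.05],"delta_rot": [0,0,0]}
    - {"hand": -1,"translation": [0,0,-0.1],"delta_rot": [0,0,0]}
    - {"hand": -1,"translation": [0,0,-0.15],"delta_rot": [0,0,0]}
    - {"hand": -1,"translation": [0,0,-0.15],"delta_rot": [0,0,0]}
    - {"hand": -1,"translation": [0,0,-0.1],"delta_rot": [0,0,0]}

```text
time_s: 24.62
ee_pos: [573.6, -200.2, 279.2]
ee_rot: [-0.0, 1.0, -0.001, 0.0]
ft_force: [1.3, -0.4, -0.6]
gripper_width: 86.9
grasp_force: 0.0
```

move_arm:
  commands:
    - {"hand": -1,"translation": [0,0,-0.1],"delta_rot": [0,0,0]}
    - {"hand": -1,"translation": [0,0,0],"delta_rot": [0,0,0]}
    - {"hand": -1,"translation": [0,0,0],"delta_rot": [0,0,0]}

```text
time_s: 24.87
ee_pos: [573.7, -200.1, 297.0]
ee_rot: [-0.0, 1.0, -0.001, -0.0]
ft_force: [0.6, -0.5, -1.2]
gripper_width: 87.3
grasp_force: 0.0
```

```bash
python3 - <<'E'
from h import *
S=cam('scene');W=world(S);c=S['img'].astype(int)
w=W[(c[...,2]>c[...,0]*1.3)&(c[...,2]>c[...,0]+12)&(np.hypot(W[...,0]-573,W[...,1]+199)<45)&(W[...,2]>20)]
print('top',np.percentile(w[:,2],[1,99]))
for lo in range(30,240,20):
    m=(w[:,2]>=lo)&(w[:,2]<lo+20)
    if m.sum()>3: print(lo,m.sum(),w[m].mean(0).round(1))
u,v=proj(S,[573,-200,150])[0].astype(int)
cv2.imwrite('pics/s7.png',cv2.convertScaleAbs(cv2.resize(S['img'][v-45:v+35,u-45:u+45],(675,600),interpolation=2),alpha=1.5))
E
```

```text
top [ 51.15766445 752.30577346]
30 20 [ 576.6 -196.3   40.7]
50 18 [ 578.2 -193.1   62.1]
70 21 [ 578.9 -195.2   79.1]
90 9 [ 580.1 -192.4   95.1]
110 5 [ 588.6 -190.6  120.3]
130 53 [ 580.8 -197.5  139.7]
150 73 [ 578.2 -194.5  160.6]
170 78 [ 577.5 -194.2  180.4]
190 73 [ 577.3 -194.1  200.2]
210 88 [ 575.9 -192.6  220. ]
230 13 [ 575.8 -199.4  231.5]
```

View pics/s7.png

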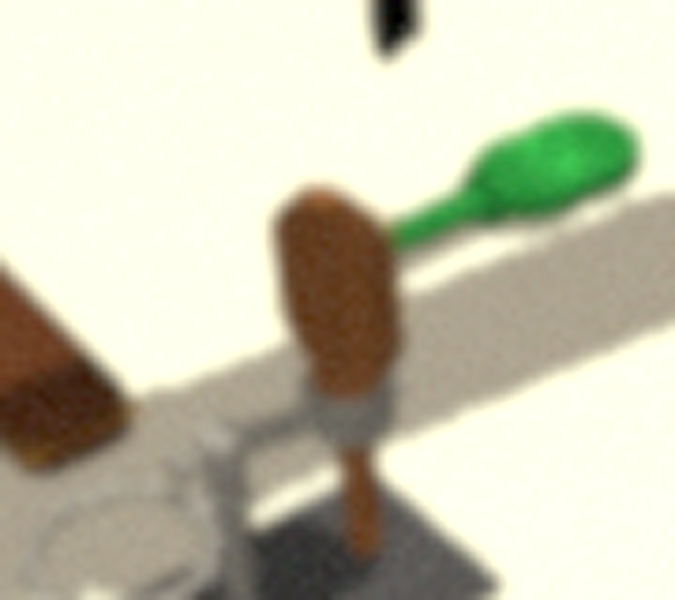

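The brush hangs in the collar: shoulder on the rim at (350,390), head top at about 231 mm as expected, upright and clear of the gripper. I hand it in.

```bash
python3 -c "
from h import *
print(arm.close_job())"
```

```text
the job is handed in; nothing more can be done
None
```

The brush hangs upright in the collar with its shoulder hard on the rim, the gripper is clear above it, and I handed the job in at about 25 s; the hand-in returned no verdict.

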